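Shut the guard and hold the key switch on

ROBOT

A 6-joint arm with a two-finger parallel gripper is mounted at the origin on the work surface. World frame = base frame: x ahead of the robot, y to its left, z up, the work surface at z = 0. Lengths are in mm, angles in rad, forces in N, time in s.
With the tool pointing down it reaches from about 400 to 925 mm from the base axis. Payload 12.5 kg.
Tool frame: the origin (TCP) lies on the centre line of the jaws, within the pads' length; the fingertips stand 19 mm ahead of it and the grasp point (between the pads) is the TCP; z points along the fingers, y is the line along which they close (so a half turn about z gives the same grasp; the last joint's range is limited). The gripper opens to 95 mm and grips with 3 to 60 N. Pads are 20 mm wide; open, the fingers measure 119 mm over their backs; the gripper's body (75 mm by 180 mm) begins 59 mm behind the grasp point.
Start: joints at [1.235, 0.491, 1.559, -0, 1.092, -0.106], TCP at [142.345, 608.591, 233.661] pointing down, gripper open.
Joint ranges: [-3.1, 3.1], [-0.84, 2.19], [0.05, 2.79], [-1.13, 4.28], [0.06, 2.93], [-2.69, 2.69]. Speed limits (rad/s): [2.22, 2.22, 2.79, 3.14, 3.14, 3.14].

INTERFACE

Orientations are given as [roll, pitch, yaw] about the fixed x, y, z axes, in that order (R = Rz(yaw) Ry(pitch) Rx(roll)).
In Python, from cell import state, read_camera, job_done gives the robot as it stands.
- The arm moves only by the tool arm_command, never from a script. Its argument "deltas" is a list of rows, each an object of numbers: "dx", "dy", "dz": the shift along the world's x, y, z in m; "yaw": the turn about the world's z in degrees. In form: [{"dx": .., "dy": .., "dz": .., "yaw": ..}, ...]. A call has 1 to 20 rows; each row shifts and turns the commanded pose from where the row before left it; what a row does not reach is not made up. A row lasts 1/10 s, in which the tool goes at most 50 mm and 8.59 degrees, less where a joint would pass 70% of its speed; a pose out of reach is approached as far as the arm can. A call with a gripper value outside its range is refused whole. "gripper" is the finger opening in m, from 0 to 0.0951, set as the call begins (left out, the last holds). The fingers move at their own pace and stop on an object; the grip force is fixed at half the most. Time passes only in rows, so rows that do not move let the fingers close. It gives the time, the measured TCP pose, the force, the opening and the grip force at its end, in the units of the state.
- state(): the state, without advancing time (a new reading comes with each control period).
- read_camera(name): name is "scene" or "side" or "wrist"; returns a dict with "color" (384x512x3 uint8, red, green, blue), "range_z" (384x512 float32, mm along the optical axis (not along the pixel's ray), 0 where there is no reading), "fx", "fy", "cx", "cy" (pixels), "extrinsics" (4x4, takes a point from camera to world coordinates). Camera axes: x right, y up, looking along -z (the intrinsics and any distortion apply to the point x, -y, -z); pixel columns grow to the right and rows downward; lengths in mm; the calibration is good to about 2 mm. The wrist camera is an equidistant fisheye: a pixel r from the principal point sees the ray r / f radians off the axis. A picture is of the moment at which its call begins.
- job_done(): hands the job in; it is judged then, once.
The state is a dict: "t": time; "joints": joint angles; "qvel": joint speeds; "tau": joint torques, N m; "eef_pos": TCP position; "tcp_rot": TCP orientation; "ft_force": force on the tool from outside, world axes, zero at the start; "moment": the same for the moment, N m; "opening": opening from 0.0 (shut) to 1.0 (fully open); "grip_force": force on a finger pad.
Only numpy, scipy, OpenCV 4.12 (cv2) and the standard library are available. Lean on these libraries where they do the work, as an engineer would, in place of code of your own. Each camera call takes 0.05 s, during which the arm holds its last target. There are 200 camera calls.

TASK

On the key-cutting machine, press the hinged metal guard down until it snaps shut and stays shut by itself when you take your hand away. Then pull the flat-headed key (not the round-headed one) out of the wooden block, work it straight down past the sticky pins of the key switch on the machine without ramming it until it is fully home, and turn it a quarter turn clockwise (seen from above) to its stop. The switch springs back, so finish while still gripping the key and holding it fully turned; leave the round-headed key, spray can, screw tray and screwdriver as they are.

Things in the scene. Friction and masses are not known exactly. Their poses are not given: they have to be found in the camera images.
- guard_press (a point): Point to press: on the guard's flat top, mid-width, 27 mm behind its free front edge, 105 mm from the hinge line. The guard is an aluminium hood 132 mm (x) by 125 mm (y), hinged along its far edge. Turns with it: x from the free edge to the hinge, y along the hinge, z out of the top. Shut, the top is level, 105 mm above the counter.
- guard_hinge (a point): Point on the guard's hinge line, middle of its width, at its top face, 105 mm above the counter; axes as guard_press. The guard opens by turning about +y, its free edge (to -x) rising.
- guard (a joint): Guard angle, rad: 0 shut, grows as it opens (stop 0.95). A spring of up to 0.4 N m lifts it; it rests half open. A snap catch takes hold over the last 0.07 rad and then keeps it shut; pushing it in takes about 10 N down at guard_press, right down to its stop at 0.
- keyway (a point): Centre of the key slot's mouth, in the level top of the key switch's brass plug (26 mm square), 91 mm above the counter. x along the slot, y across it, z up; turns with the plug. Slot 14 by 7 mm, 3 mm bevel at the mouth, 36 mm deep, takes the key either way round. Two sticky pins jut in, 11 and 20 mm down, one from each side (y): 5 to 10 N pushes past each, less with a wiggle along y.
- switch (a joint): Turn of the plug in rad: 0 at rest, grows clockwise seen from above, stop at 1.45. The key has about 0.2 rad of play in the slot, so the key itself turns about a quarter turn (1.6 rad) to bring the plug to its stop. A spring turns the plug back, 0.04 N m at rest to 0.15 N m at the stop.
- key: The flat-headed key, upright in the block, 50 g. Origin: centre of the blade's tip, z up. Steel blade 5 (x) by 12 (y) by 30 mm long, round nose; black head 10 (x) by 26 (y) by 34 mm tall (z 30 to 64). The head's underside rests on the block, and on the plug when fully home (tip 30 mm below the mouth). Blade width (y) goes along the slot's length. None while held.
- round_key: The other key, to be left alone: the same blade, but a round black head 25 mm across and 30 mm tall; upright in the other slot of the block. Origin at the blade's tip.
- block: Fixed wooden key block 55 mm (x) by 125 mm (y), 40 mm high; origin at the centre of its underside. Its two slots lie 34 mm either side of the centre along y; which key stands in which varies. Keys pull out straight upward.
- spray_can: Bystander: upright can 52 mm across, 140 mm high, origin at the centre of its underside.
- screw_tray: Bystander: open grey tray 75 by 110 by 30 mm, origin at the centre of its underside.
- screwdriver: Bystander: screwdriver lying on the counter, origin under its middle.
- machine: Grey key-cutting machine, fixed, 230 (x) by 310 (y) mm, deck 55 mm high; origin at the centre of its underside. The switch's slot is at x -45, y -90 mm in a 48 mm round steel barrel 88 mm high; behind it, from x 38 to 98, y -135 to -35, a motor 111 mm high. The guard spans x -60 to 72, y 12 to 138 mm; a catch post 99 mm high stands just before its front edge.
Things that resemble listed ones, but are neither listed nor needed, are in the scene too. What is meant by the key is not blue or green, and is the smaller of those in its own colour.

How it is judged (in metres and radians):
On the way, in this order (a step that is already met when the one before it is completed fails the run):
1. the guard has snapped shut and stays shut with the robot off it (value of joint guard below 0.05 rad and contact force between each of the arm, the fingers and guard below 0.1 N), for 0.3 s.
2. the flat-headed key is fully home in the key switch, not yet turned by more than 0.5 rad (z of key_tip in the frame of keyway below -0.0265 m and horizontal distance between key_tip and keyway below 0.004 m and angle between key's own z axis and vertical below 0.12 rad and value of joint switch below 0.5 rad), for 0.2 s.
At the end, for the whole second after the job is handed in: Guard shut in its catch (below 0.05 rad) and not touched by the robot; flat-headed key upright (within 0.15 rad) and fully home (tip at least 26 mm below the mouth, within 4 mm of the slot's axis), gripped by the fingers (over 2 N), switch held past 1.2 rad (all of step 1 and value of joint switch above 1.2 rad and z of key_tip in the frame of keyway below -0.026 m and horizontal distance between key_tip and keyway below 0.004 m and angle between key's own z axis and vertical below 0.15 rad and contact force between the fingers and key above 2 N); the arm keeps its last pose, push and grip.
It fails at once if the key is rammed into the switch (over 60 N before it is turned) (contact force between key and switch above 60 N and value of joint switch below 0.3 rad).
It fails at once if the round-headed key is moved by more than 15 mm (distance of round_key from where it was at the start of the episode above 0.015 m).
It fails at once if the spray can is tipped or shoved by more than 25 mm (angle between spray_can's own z axis and vertical above 0.4 rad or distance of spray_can from where it was at the start of the episode above 0.025 m).
It fails at once if the screw tray is shoved by more than 25 mm (distance of screw_tray from where it was at the start of the episode above 0.025 m).
It fails at once if the screwdriver is shoved by more than 25 mm (distance of screwdriver from where it was at the start of the episode above 0.025 m).
It also fails if it takes over 64 s, if anything falls off the work surface, if the arm or the gripper's body presses on something with over 40 N, if the wrist force passes 120 N, or if a joint passes its speed limit or range.

## Working session

There is one attempt and no reset: what is moved stays moved. The work goes in short steps, Python scripts to look and compute and a tool call to move; the robot and the scene stay as the last step left them, time stands still between calls to the robot, and variables do not carry over. Pictures are saved under pics/ and viewed, at most 10 in all, crops included, and the job is handed in when it is done.

Besides the shell and the picture viewer there is one more tool, called after "Request:" as name(argument=value, ...) on one line, values as JSON. arm_command: Moves the arm, as the interface text tells. Its arguments: {"type":"object","properties":{"deltas":{"type":"array"},"gripper":{"type":"number"}},"required":["deltas"]}

```bash
mkdir -p pics; cat > h.py <<'E'
import numpy as np, cv2
from cell import state, read_camera, job_done
def pts(c):
    h,w=c["range_z"].shape; u,v=np.meshgrid(np.arange(w),np.arange(h)); z=c["range_z"]
    X=np.stack([(u-c["cx"])/c["fx"]*z,-(v-c["cy"])/c["fy"]*z,-z,np.ones_like(z)],-1)
    P=(X@np.array(c["extrinsics"]).T)[...,:3]; P[z<=0]=np.nan
    return P
E
python3 - <<'E'
from h import *
ims=[]
for n in("scene","side"):
    c=read_camera(n); np.savez("pics/"+n+"0.npz",**c); P=pts(c); print(n,c["fx"],np.round(c["extrinsics"],2).tolist())
    cv2.imwrite(f"pics/{n}0.png",cv2.resize(c["color"][...,::-1],(796,597)))
print(state())
E
```

```text
scene 422.6747702242788 [[0.74, -0.38, 0.56, 1170.41], [0.67, 0.39, -0.63, -690.14], [0.02, 0.84, 0.55, 713.13], [0.0, 0.0, 0.0, 1.0]]
side 485.2124017990342 [[0.89, 0.31, -0.32, 140.92], [-0.45, 0.66, -0.61, -826.17], [0.02, 0.69, 0.73, 1057.86], [0.0, 0.0, 0.0, 1.0]]
{'t': 0.1, 'joints': array([ 1.23538392e+00,  4.91489841e-01,  1.55939542e+00,  1.20325495e-05,
        1.09170752e+00, -1.05608121e-01]), 'qvel': array([-0.00167331, -0.00027354, -0.00337382, -0.00082551,  0.00021562,
       -0.00152856]), 'tau': array([ 3.16051817e-03, -6.13622403e+01, -2.58603448e+01,  6.94546360e-02,
        4.70309670e-02, -1.04202950e-04]), 'eef_pos': array([142.28040877, 608.38292068, 233.12366198]), 'tcp_rot': array([-3.14059923e+00, -1.16037499e-04,  2.91178276e+00]), 'ft_force': array([ 0.38336147, -0.52809344,  0.50327517]), 'moment': array([-0.03438217,  0.0268795 ,  0.00845201]), 'grip_force': 0.0, 'opening': 0.9987361811176809}
```

View pics/scene0.png

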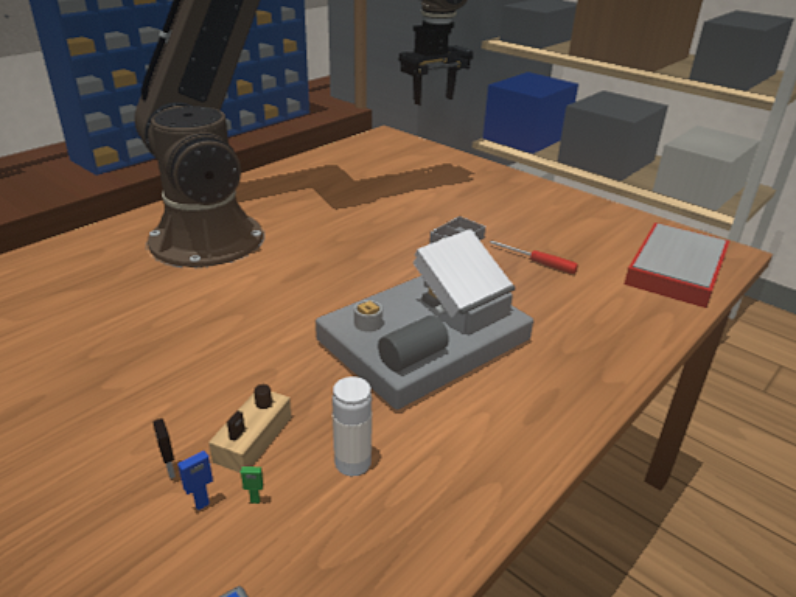

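View pics/side0.png

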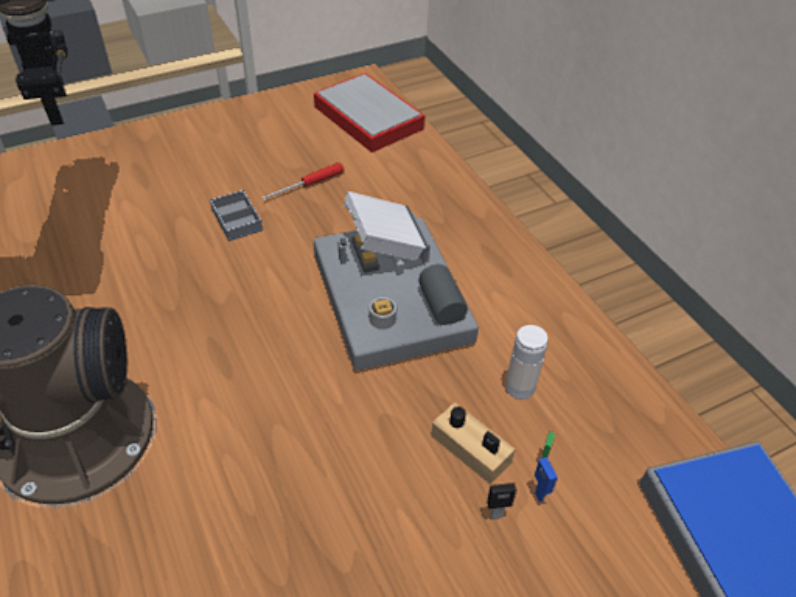

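The pictures show the machine with its guard half open (scene 465,270), the brass switch (368,308), and the block with the flat key (236,425) and round key (263,396). The larger black flat key standing free at (163,445) is a decoy, as are the blue and green keys. Next I measure positions.

```bash
python3 - <<'E'
from h import *
for n in("scene","side"):
    c=dict(np.load(f"pics/{n}0.npz")); P=pts(c); hsv=cv2.cvtColor(c["color"],cv2.COLOR_RGB2HSV).astype(int); H,S,V=[hsv[...,i] for i in range(3)]
    x,y,z=P[...,0],P[...,1],P[...,2]
    ws=(x>250)&(x<1100)&(np.abs(y)<700)
    def rect(m,l):
        q=P[m][:,:2].astype(np.float32); r=cv2.minAreaRect(q); print(n,l,len(q),np.round(r[0],1),np.round(r[1],1),round(r[2],1),"z",np.round(np.percentile(P[m][:,2],[5,50,95]),1))
    dk=ws&(abs(z-55)<3)&(S<60)
    k,lab,st,cen=cv2.connectedComponentsWithStats(dk.astype(np.uint8)); rect(lab==1+np.argmax(st[1:,4]),"deck")
    bl=ws&(abs(z-40)<3)&(S>60)&(H<30)
    k,lab,st,cen=cv2.connectedComponentsWithStats(bl.astype(np.uint8)); rect(lab==1+np.argmax(st[1:,4]),"blocktop")
    rect(ws&(abs(z-90)<4)&(S>90)&(H>12)&(H<32),"brass")
    hi=ws&(z>5); k,lab,st,cen=cv2.connectedComponentsWithStats(hi.astype(np.uint8),connectivity=4)
    for i in range(1,k):
        if st[i,4]>25: 
            m=lab==i; print(n,i,st[i].tolist(),np.round(np.nanmedian(P[m],0)),"zmax",round(P[m][:,2].max()),"rgb",np.median(c["color"][m],0))
    bk=ws&(z>45)&(z<90)&(V<60)&(x<1000)
    k,lab,st,cen=cv2.connectedComponentsWithStats(bk.astype(np.uint8))
    for i in range(1,k):
        if st[i,4]>12: m=lab==i; print("  black",n,st[i].tolist(),np.round(P[m].min(0)),np.round(P[m].max(0)))
E
```

```text
scene deck 2744 [598.3  44.1] [309.2 230.7] 80.5 z [53.4 55.9 57.6]
scene blocktop 707 [ 566.1 -305. ] [ 57.5 127.7] 19.0 z [38.6 41.2 42.6]
scene brass 88 [ 625.  -224.3] [202.6 405.3] 0.0 z [86.5 91.3 93.1]
scene 21 [203, 139, 141, 167, 10489] [657.  -7.  59.] zmax 172 rgb [125. 122. 121.]
scene 28 [402, 145, 66, 52, 2101] [831. 555.  42.] zmax 48 rgb [154. 154. 152.]
scene 37 [316, 155, 56, 21, 269] [619. 434.  18.] zmax 29 rgb [160.  60.  53.]
scene 127 [135, 247, 53, 76, 1903] [ 582. -331.   41.] zmax 78 rgb [107.  92.  67.]
scene 148 [99, 269, 14, 38, 262] [ 553. -428.   77.] zmax 94 rgb [36. 30. 29.]
scene 168 [115, 289, 23, 39, 544] [ 620. -428.   67.] zmax 93 rgb [29. 44. 86.]
scene 208 [142, 377, 18, 7, 80] [ 777. -485.   51.] zmax 57 rgb [106.  104.  119.5]
  black scene [244, 219, 44, 20, 223] [ 618. -104.   55.] [687. -10.  89.]
  black scene [164, 248, 11, 15, 127] [ 545. -286.   45.] [ 568. -266.   73.]
  black scene [146, 265, 11, 18, 122] [ 574. -351.   45.] [ 587. -327.   78.]
  black scene [101, 279, 11, 19, 110] [ 529. -437.   46.] [ 559. -425.   90.]
side deck 29
[... 593 characters left out ...]
ide 1278 [277, 259, 55, 52, 1397] [ 560. -313.   40.] zmax 78 rgb [183. 149. 110.]
side 1390 [344, 278, 16, 44, 357] [ 614. -424.   66.] zmax 95 rgb [38. 67. 88.]
side 1414 [412, 284, 100, 100, 7372] [ 817. -593.   54.] zmax 61 rgb [ 54.  97. 194.]
side 1508 [313, 310, 20, 24, 317] [ 538. -428.   72.] zmax 95 rgb [41. 42. 44.]
  black side [226, 153, 18, 22, 66] [559.  79.  52.] [588. 174.  73.]
  black side [270, 180, 30, 29, 189] [ 616. -101.   56.] [670.  -3.  90.]
  black side [290, 262, 9, 13, 98] [ 543. -286.   46.] [ 564. -266.   75.]
  black side [311, 278, 10, 13, 83] [ 570. -352.   45.] [ 582. -327.   78.]
  black side [314, 312, 17, 15, 170] [ 521. -436.   45.] [ 554. -414.   90.]
```

```bash
python3 - <<'E'
from h import *
R=lambda a:np.array([[np.cos(a),-np.sin(a)],[np.sin(a),np.cos(a)]])
tiles=[]
for n in("scene","side"):
    c=dict(np.load(f"pics/{n}0.npz")); P=pts(c); hsv=cv2.cvtColor(c["color"],cv2.COLOR_RGB2HSV).astype(int); H,S,V=[hsv[...,i] for i in range(3)]
    near=lambda x,y,r:np.hypot(P[...,0]-x,P[...,1]-y)<r
    m=near(538.4,-37.6,30)&(S>90)&(P[...,2]>80); q=P[m]; print(n,"brass",m.sum(),np.round(q.min(0),1),np.round(q.max(0),1),np.round(np.median(q,0),1))
    r=cv2.minAreaRect(q[:,:2].astype(np.float32));print(r)
    # key head top
    m=near(578,-338,22)&(V<75)&(P[...,2]>70); q=P[m]; r=cv2.minAreaRect(q[:,:2].astype(np.float32)); print("headtop",len(q),r,np.median(q[:,2]))
    m=near(578,-338,22)&(V<75)&(P[...,2]>45); q=P[m]; r=cv2.minAreaRect(q[:,:2].astype(np.float32)); print("head all",len(q),r)
    # guard plane
    o=np.array([597.5,43.9]); L=(P[...,:2]-o)@R(np.radians(-9.45)); 
    m=(L[...,0]>-60)&(L[...,0]<65)&(L[...,1]>20)&(L[...,1]<130)&(P[...,2]>112)&(V>120)
    A=np.c_[L[m],np.ones(m.sum())]; k=np.linalg.lstsq(A,P[...,2][m],rcond=None)[0]; res=A@k-P[...,2][m]
    for _ in range(4):
        g=abs(res)<5; k=np.linalg.lstsq(A[g],P[...,2][m][g],rcond=None)[0]; res=A@k-P[...,2][m]
    print("guard",g.sum(),k,np.arctan(-k[0]),"z at hinge",k@[72,75,1],"xmin",np.percentile(L[m][:,0],2))
    # project keyway & key
    def pr(p):
        E=np.array(c["extrinsics"]); l=np.linalg.inv(E)@np.append(p,1); return c["cx"]+c["fx"]*l[0]/-l[2], c["cy"]-c["fy"]*l[1]/-l[2]
    for p in((538.4,-37.6,91),(578,-337,74)):
        u,v=map(int,map(round,pr(p))); t=c["color"][v-24:v+24,u-30:u+30,::-1]; t=cv2.resize(t,(390,290),interpolation=cv2.INTER_CUBIC); tiles.append(t); print(u,v)
cv2.imwrite("pics/crop1.png",np.vstack([np.hstack(tiles[:2]),np.hstack(tiles[2:])]))
E
```

```text
scene brass 85 [521.6 -50.7  81.4] [552.8 -21.7  94.1] [538.1 -38.7  90.8]
((538.338623046875, -36.107852935791016), (26.030559539794922, 29.516048431396484), 77.9944076538086)
headtop 51 ((579.3135986328125, -338.8609924316406), (9.991822242736816, 22.574615478515625), 3.2429850101470947) 74.9964517165015
head all 133 ((580.202880859375, -338.4970397949219), (11.808835983276367, 24.42826271057129), 3.2429850101470947)
guard 1347 [-5.39170810e-01 -2.70615638e-04  1.44397693e+02] 0.49449105419125317 z at hinge 105.55709865108489 xmin -43.121126389547065
236 197
152 268
side brass 87 [524.4 -52.   80.1] [553.3 -19.8  96. ] [539.  -35.8  90.3]
((538.34912109375, -36.857398986816406), (28.64979362487793, 26.53490447998047), 76.36199188232422)
headtop 32 ((577.1331787109375, -338.7013854980469), (8.411212921142578, 22.973745346069336), 19.05510139465332) 74.29924938798194
head all 90 ((576.9805297851562, -338.60498046875), (8.794351577758789, 25.114103317260742), 16.295682907104492)
guard 779 [-5.31054066e-01 -1.47978446e-06  1.45123978e+02] 0.4881811310332593 z at hinge 106.88797465914932 xmin -50.58953899611708
246 197
316 281
```

View pics/crop1.png

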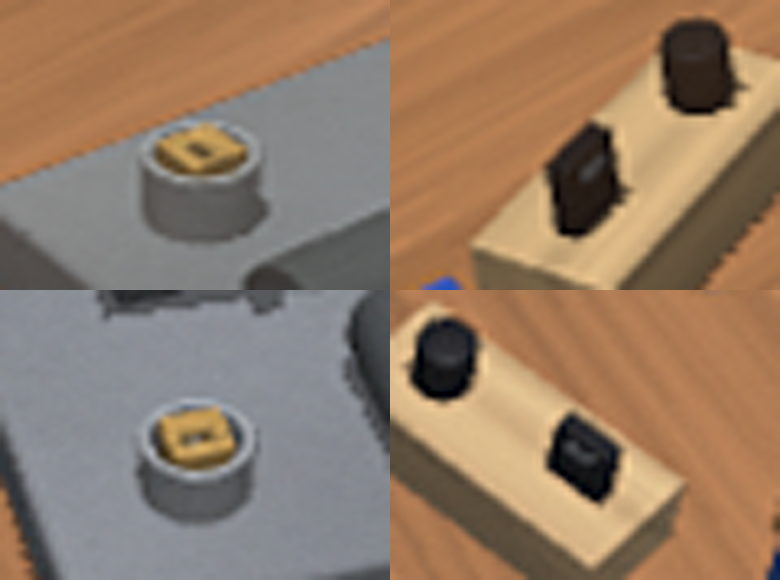

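The slot looks elongated along machine x. The flat key stands at about (578,-338) with its head top at z 75. The guard is open about 0.49 rad. I'll go above the press point with the gripper closed.

Request:
arm_command(deltas=[{"dx": 0.027, "dy": -0.03}, {"dx": 0.027, "dy": -0.03}, {"dx": 0.027, "dy": -0.03}, {"dx": 0.027, "dy": -0.03}, {"dx": 0.027, "dy": -0.03}, {"dx": 0.027, "dy": -0.03}, {"dx": 0.027, "dy": -0.03}, {"dx": 0.027, "dy": -0.03}, {"dx": 0.027, "dy": -0.03}, {"dx": 0.027, "dy": -0.03}, {"dx": 0.027, "dy": -0.03}, {"dx": 0.027, "dy": -0.03}, {"dx": 0.027, "dy": -0.03}, {"dx": 0.027, "dy": -0.03}, {"dx": 0.027, "dy": -0.03}, {"dx": 0.027, "dy": -0.035}, {}, {}], gripper=0)

```text
$.deltas[0]: bad value
```

Request:
arm_command(deltas=[{"dx": 0.027, "dy": -0.03, "dz": 0, "yaw": 0}, {"dx": 0.027, "dy": -0.03, "dz": 0, "yaw": 0}, {"dx": 0.027, "dy": -0.03, "dz": 0, "yaw": 0}, {"dx": 0.027, "dy": -0.03, "dz": 0, "yaw": 0}, {"dx": 0.027, "dy": -0.03, "dz": 0, "yaw": 0}, {"dx": 0.027, "dy": -0.03, "dz": 0, "yaw": 0}, {"dx": 0.027, "dy": -0.03, "dz": 0, "yaw": 0}, {"dx": 0.027, "dy": -0.03, "dz": 0, "yaw": 0}, {"dx": 0.027, "dy": -0.03, "dz": 0, "yaw": 0}, {"dx": 0.027, "dy": -0.03, "dz": 0, "yaw": 0}, {"dx": 0.027, "dy": -0.03, "dz": 0, "yaw": 0}, {"dx": 0.027, "dy": -0.03, "dz": 0, "yaw": 0}, {"dx": 0.027, "dy": -0.03, "dz": 0, "yaw": 0}, {"dx": 0.027, "dy": -0.03, "dz": 0, "yaw": 0}, {"dx": 0.027, "dy": -0.03, "dz": 0, "yaw": 0}, {"dx": 0.027, "dy": -0.035, "dz": 0, "yaw": 0}, {"dx": 0, "dy": 0, "dz": 0, "yaw": 0}, {"dx": 0, "dy": 0, "dz": 0, "yaw": 0}], gripper=0)

```text
t: 1.9
eef_pos: [574.4, 122.9, 233.0]
tcp_rot: [-3.141, -0.001, 2.91]
ft_force: [0.5, 0.5, -0.6]
opening: 0.002
grip_force: 0.0
```

Request:
arm_command(deltas=[{"dx": 0, "dy": 0, "dz": -0.02, "yaw": 0}, {"dx": 0, "dy": 0, "dz": -0.02, "yaw": 0}, {"dx": 0, "dy": 0, "dz": -0.01, "yaw": 0}, {"dx": 0, "dy": 0, "dz": -0.006, "yaw": 0}, {"dx": 0, "dy": 0, "dz": -0.006, "yaw": 0}, {"dx": 0, "dy": 0, "dz": -0.006, "yaw": 0}, {"dx": 0, "dy": 0, "dz": -0.006, "yaw": 0}, {"dx": 0, "dy": 0, "dz": -0.006, "yaw": 0}, {"dx": 0, "dy": 0, "dz": -0.006, "yaw": 0}, {"dx": 0, "dy": 0, "dz": -0.006, "yaw": 0}, {"dx": 0, "dy": 0, "dz": -0.006, "yaw": 0}])

```text
t: 3.0
eef_pos: [574.2, 123.6, 135.2]
tcp_rot: [3.142, -0.0, 2.912]
ft_force: [-1.8, 1.0, 2.3]
opening: 0.008
grip_force: 1.3
```

Request:
arm_command(deltas=[{"dx": 0, "dy": 0, "dz": -0.003, "yaw": 0}, {"dx": 0, "dy": 0, "dz": -0.003, "yaw": 0}, {"dx": 0, "dy": 0, "dz": 0, "yaw": 0}])

```text
t: 3.3
eef_pos: [574.3, 123.6, 129.4]
tcp_rot: [3.142, -0.0, 2.912]
ft_force: [-1.1, 0.6, 0.9]
opening: 0.005
grip_force: 0.1
```

Request:
arm_command(deltas=[{"dx": 0, "dy": 0, "dz": -0.002, "yaw": 0}, {"dx": 0, "dy": 0, "dz": 0, "yaw": 0}])

```text
t: 3.5
eef_pos: [574.4, 123.6, 127.4]
tcp_rot: [3.142, 0.0, 2.912]
ft_force: [0.5, -0.1, 1.2]
opening: 0.005
grip_force: 0.0
```

Request:
arm_command(deltas=[{"dx": 0, "dy": 0, "dz": -0.002, "yaw": 0}, {"dx": 0, "dy": 0, "dz": 0, "yaw": 0}])

```text
t: 3.7
eef_pos: [574.4, 123.6, 125.3]
tcp_rot: [3.142, 0.0, 2.912]
ft_force: [0.8, -0.2, -0.5]
opening: 0.004
grip_force: 0.0
```

Request:
arm_command(deltas=[{"dx": 0, "dy": 0, "dz": -0.0015, "yaw": 0}, {"dx": 0, "dy": 0, "dz": 0, "yaw": 0}])

```text
t: 3.9
eef_pos: [574.5, 123.6, 124.3]
tcp_rot: [3.141, 0.0, 2.912]
ft_force: [-0.5, -0.5, 3.3]
opening: 0.007
grip_force: 1.5
```

Request:
arm_command(deltas=[{"dx": 0, "dy": 0, "dz": -0.001, "yaw": 0}, {"dx": 0, "dy": 0, "dz": 0, "yaw": 0}])

```text
t: 4.1
eef_pos: [574.5, 123.6, 124.1]
tcp_rot: [3.141, 0.001, 2.912]
ft_force: [-4.2, -1.1, 12.6]
opening: 0.007
grip_force: 6.3
```

Request:
arm_command(deltas=[{"dx": 0, "dy": 0, "dz": -0.001, "yaw": 0}, {"dx": 0, "dy": 0, "dz": 0, "yaw": 0}])

```text
t: 4.3
eef_pos: [574.5, 123.6, 124.0]
tcp_rot: [3.141, 0.001, 2.912]
ft_force: [-7.0, -0.9, 21.6]
opening: 0.006
grip_force: 10.7
```

Request:
arm_command(deltas=[{"dx": 0, "dy": 0, "dz": -0.001, "yaw": 0}, {"dx": 0, "dy": 0, "dz": 0, "yaw": 0}])

```text
t: 4.5
eef_pos: [574.5, 123.6, 123.9]
tcp_rot: [3.141, 0.002, 2.912]
ft_force: [-9.5, -2.0, 29.9]
opening: 0.002
grip_force: 15.2
```

Request:
arm_command(deltas=[{"dx": 0, "dy": 0, "dz": 0.02, "yaw": 0}, {"dx": 0, "dy": 0, "dz": 0.03, "yaw": 0}, {"dx": 0, "dy": 0, "dz": 0.04, "yaw": 0}, {"dx": 0, "dy": 0, "dz": 0.04, "yaw": 0}, {"dx": -0.009, "dy": -0.04, "dz": 0, "yaw": 0}, {"dx": -0.009, "dy": -0.04, "dz": 0, "yaw": 0}, {"dx": -0.009, "dy": -0.04, "dz": 0, "yaw": 0}, {"dx": -0.009, "dy": -0.04, "dz": 0, "yaw": 0}, {"dx": 0, "dy": 0, "dz": 0, "yaw": 0}, {"dx": 0, "dy": 0, "dz": 0, "yaw": 0}])

```text
t: 5.5
eef_pos: [538.3, -37.0, 251.1]
tcp_rot: [3.141, 0.0, 2.91]
ft_force: [-0.6, 0.7, -0.4]
opening: 0.005
grip_force: 0.0
```

```bash
python3 - <<'E'
from h import *
c=read_camera("wrist"); np.savez("pics/w1.npz",**c); print(c["fx"],c["cx"],c["cy"],np.round(c["extrinsics"],2).tolist(),state()["eef_pos"])
s=read_camera("scene")["color"][120:220,190:350]
a=cv2.resize(c["color"],(512,384)); b=cv2.resize(s,(280,175)); o=np.zeros((384,792,3),np.uint8); o[:,:512]=a; o[:175,512:]=b
cv2.imwrite("pics/w1.png",o[...,::-1])
E
```

```text
297.3186396354542 255.53029080336142 192.13530820661035 [[0.23, -0.94, -0.26, 463.34], [0.97, 0.22, 0.06, -18.66], [0.0, -0.27, 0.96, 401.71], [0.0, 0.0, 0.0, 1.0]] [538.48785861 -36.23152621 251.09721814]
```

View pics/w1.png

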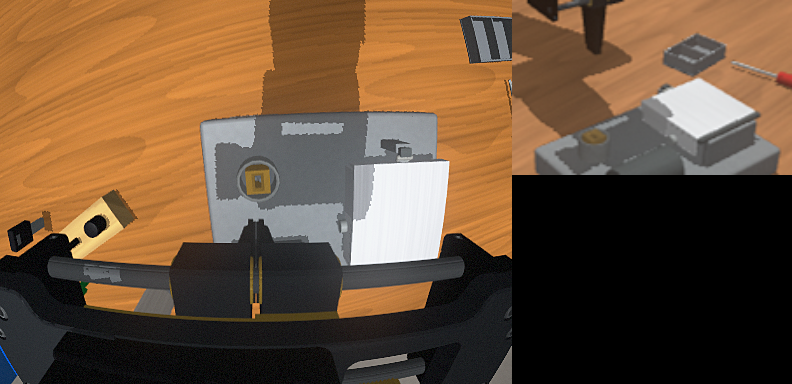

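The guard is shut: in the wrist view its top is level at (398,210). The brass plug is at (258,181), and its slot runs roughly along image vertical, which is machine x. Now I cast fisheye rays for the slot.

```bash
cat >> h.py <<'E'
def ray(c,u,v,z):
    dx,dy=(np.asarray(u,float)-c["cx"])/c["fx"],(np.asarray(v,float)-c["cy"])/c["fy"]; th=np.hypot(dx,dy)+1e-12
    d=np.stack([np.sin(th)*dx/th,-np.sin(th)*dy/th,-np.cos(th)],-1); E=np.array(c["extrinsics"]); D=d@E[:3,:3].T
    return E[:3,3]+D*((z-E[2,3])/D[...,2])[...,None]
def wrect(c,m,z,l):
    v,u=np.nonzero(m); q=ray(c,u,v,z)[:,:2]; r=cv2.minAreaRect(q.astype(np.float32)); w=np.linalg.eigh(np.cov(q.T))[1][:,1]
    print(l,len(q),"rect",np.round(r[0],1),np.round(r[1],1),round(r[2],1),"mean",np.round(q.mean(0),1),"axis deg",round(np.degrees(np.arctan2(w[1],w[0]))%180,1))
E
python3 - <<'E'
from h import *
c=dict(np.load("pics/w1.npz")); col=c["color"]; hsv=cv2.cvtColor(col,cv2.COLOR_RGB2HSV).astype(int); H,S,V=[hsv[...,i] for i in range(3)]
sub=np.zeros(V.shape,bool); sub[160:202,238:280]=1
br=sub&(S>130)&(V>90); wrect(c,br,91,"brass")
for y in range(164,200): print(' '.join('%3d'%t for t in V[y,244:274]))
E
```

```text
brass 523 rect [535.3 -33.5] [25.5 31.6] 80.9 mean [536.9 -33.8] axis deg 171.5
 85 111 127 131 132 132 120 113 105  87  87  98  93  91  90  95  91  74  95 102 114 115 125 130 142 144 116  83  75  72
122 137 135 133 123 113  99  88  91  90  92  91  88  91  86  92  89  89  88  87  79  92 105 115 130 134 143 122  86  71
133 133 126 111  99  85  92  91  92  91  90  93  90  89  90  89  89  95  89  91  94  89  86  89 104 120 133 142 126  90
134 124  99  91  92  90  92  90  95  93  94  93  90  91  89  93  94  91  91  90  92  91  88  92  82 110 115 129 138 136
130  99  90  88  93  92  92  95  91  88  92  95  92  87  86  90  88  90  90  90  88  91  87  86  87 107 108 112 122 139
113  93  92  88  93  90  84  88  87  92  88  86  86  86  93  93  95  99  99  98 100 106 106 104 115 106 109  98 114 126
112  94  90  98 102 102  97 109 107 105 117 116 113 113 122 122 120 138 130 136 135 144 149 144 167 130 109 102 105 112
109 123 128 139 131 132 135 143 149 145 166 159 158 158 159 161 156 155 158 161 155 157 156 158 161 124 106 104 103 104
113 155 165 153 153 158 155 158 157 155 160 152 151 153 148 
[... 2599 characters left out ...]
 135 135 117 118 118  98 101 102 100  79  80  78  84  80  81  83  84  81  78  76  88  98 125 131 127
134 146 103  94  76  77  80  81  82  82  82  80  80  79  80  81  81  82  78  78  79  79  77  77  88 115 128 128 128 120
118 139 141 126  98  86  78  78  82  81  82  79  80  79  80  82  77  82  79  77  81  71  88  97 114 126 129 125 114 109
126 122 125 138 133 118  98  86  76  77  77  77  80  82  85  77  77  77  77  82  91  86 118 134 131 129 120 116  89  99
163 142 128 123 128 135 134 119  96  97  98  89  94  86  81  83  89  90 102 113 122 122 131 132 125 116 109 101 102 103
166 165 160 141 130 121 128 133 131 135 131 125 124 115 109 113 123 127 134 137 130 129 125 122 114  93  99 100 103 104
```

```bash
python3 - <<'E'
from h import *
c=dict(np.load("pics/w1.npz")); V=c["color"].max(2); 
top=np.zeros(V.shape,np.uint8); top[170:194,244:271]=(V[170:194,244:271]>136)
top=cv2.morphologyEx(top,cv2.MORPH_OPEN,np.ones((2,2),np.uint8))
k,lab,st,cen=cv2.connectedComponentsWithStats(top); i=1+np.argmax(st[1:,4]); m=(lab==i)
wrect(c,m,91,"topface")
hull=cv2.convexHull(np.argwhere(m)[:,::-1].astype(np.int32)); f=np.zeros_like(top); cv2.fillConvexPoly(f,hull,1)
f=cv2.erode(f,np.ones((3,3)))>0; wrect(c,f,91,"filled"); wrect(c,f&~m,91,"mouth+bevel")
# guard top check & deck check
P=None
g=(c["color"].min(2)>200); g[:150]=0; k,lab,st,cen=cv2.connectedComponentsWithStats(g.astype(np.uint8)); print(st[1:][st[1:,4]>300])
E
```

```text
topface 323 rect [539.6 -33.2] [25.6 25.2] 80.9 mean [539.3 -33.3] axis deg 81.1
filled 464 rect [539.1 -33.6] [23.6 23.4] 77.3 mean [539.2 -33.2] axis deg 86.0
mouth+bevel 211 rect [539.6 -33.1] [12.9 19.7] 81.2 mean [539.3 -32.9] axis deg 169.6
[[ 351  161   98  104 8033]]
```

Request:
arm_command(deltas=[{"dx": 0.004, "dy": -0.03, "dz": 0, "yaw": -7}, {"dx": 0.004, "dy": -0.03, "dz": 0, "yaw": -7}, {"dx": 0.004, "dy": -0.03, "dz": 0, "yaw": -7}, {"dx": 0.004, "dy": -0.03, "dz": 0, "yaw": -7}, {"dx": 0.004, "dy": -0.03, "dz": 0, "yaw": -7}, {"dx": 0.004, "dy": -0.03, "dz": 0, "yaw": -7}, {"dx": 0.004, "dy": -0.03, "dz": 0, "yaw": -7}, {"dx": 0.004, "dy": -0.03, "dz": 0, "yaw": -7}, {"dx": 0.004, "dy": -0.03, "dz": 0, "yaw": -1.5}, {"dx": 0.004, "dy": -0.031, "dz": 0, "yaw": 0}, {"dx": 0, "dy": 0, "dz": -0.03, "yaw": 0}, {"dx": 0, "dy": 0, "dz": -0.03, "yaw": 0}, {"dx": 0, "dy": 0, "dz": 0, "yaw": 0}, {"dx": 0, "dy": 0, "dz": 0, "yaw": 0}, {"dx": 0, "dy": 0, "dz": 0, "yaw": 0}], gripper=0.06)

```text
t: 7.1
eef_pos: [579.3, -337.1, 192.9]
tcp_rot: [3.14, 0.002, 1.909]
ft_force: [0.4, -0.6, 0.4]
opening: 0.63
grip_force: 0.0
```

```bash
python3 - <<'E'
from h import *
c=read_camera("wrist"); np.savez("pics/w2.npz",**c); print(np.round(c["extrinsics"],2).tolist(),state()["eef_pos"],state()["tcp_rot"])
cv2.imwrite("pics/w2.png",cv2.resize(c["color"][...,::-1],(800,600)))
P=None; hsv=cv2.cvtColor(c["color"],cv2.COLOR_RGB2HSV).astype(int); V=hsv[...,2]
def px(p):
    l=np.linalg.inv(np.array(c["extrinsics"]))@np.append(p,1); x,y,z=l[0],-l[1],-l[2]; r=np.hypot(x,y); t=np.arctan2(r,z); return c["cx"]+c["fx"]*t*x/r,c["cy"]+c["fy"]*t*y/r
print([np.round(px(p),1) for p in((578,-337.5,74),(555.5,-273,70),(566.7,-305,40))])
E
```

```text
[[0.94, -0.32, -0.09, 553.2], [0.33, 0.91, 0.26, -263.81], [0.0, -0.27, 0.96, 343.33], [0.0, 0.0, 0.0, 1.0]] [ 579.18792435 -337.21664046  192.94160124] [3.14004378e+00 2.06778322e-03 1.90908526e+00]
[array([254. , 193.4]), array([254.2, 120.1]), array([254.2, 152. ])]
```

View pics/w2.png

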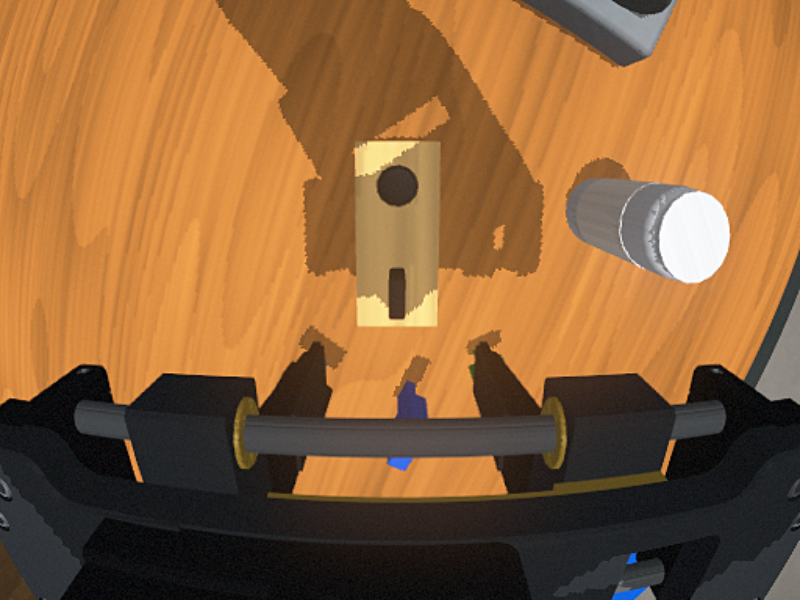

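```bash
python3 - <<'E'
from h import *
c=dict(np.load("pics/w2.npz")); hsv=cv2.cvtColor(c["color"],cv2.COLOR_RGB2HSV).astype(int); H,S,V=[hsv[...,i] for i in range(3)]
d=(V<75); 
a=d.copy(); a[:165]=0;a[209:]=0;a[:,:242]=0;a[:,268:]=0; wrect(c,a,74,"flat head")
v,u=np.nonzero(a); print(u.min(),u.max(),v.min(),v.max())
a=d.copy(); a[:100]=0;a[138:]=0;a[:,:235]=0;a[:,275:]=0; wrect(c,a,70,"round head")
b=(H>14)&(S>40)&(V>90); b[:85]=0;b[212:]=0;b[:,:222]=0;b[:,288:]=0
b=cv2.morphologyEx(b.astype(np.uint8),cv2.MORPH_OPEN,np.ones((3,3)));wrect(c,b>0,40,"block")
E
```

```text
flat head 139 rect [ 575.7 -332.5] [ 8.6 30.1] 19.4 mean [ 574.3 -328.6] axis deg 108.7
249 258 172 203
round head 500 rect [ 554.9 -271.7] [21.9 23. ] 19.3 mean [ 554.7 -271.7] axis deg 133.4
block 5873 rect [ 566.9 -305.1] [ 69.6 128. ] 19.3 mean [ 566.7 -304.5] axis deg 110.2
```

Request:
arm_command(deltas=[{"dx": -0.001, "dy": 0, "dz": -0.02, "yaw": 0}, {"dx": 0, "dy": 0, "dz": -0.02, "yaw": 0}, {"dx": 0, "dy": 0, "dz": -0.02, "yaw": 0}, {"dx": 0, "dy": 0, "dz": -0.02, "yaw": 0}, {"dx": 0, "dy": 0, "dz": -0.02, "yaw": 0}, {"dx": 0, "dy": 0, "dz": -0.015, "yaw": 0}, {"dx": 0, "dy": 0, "dz": -0.01, "yaw": 0}, {"dx": 0, "dy": 0, "dz": -0.004, "yaw": 0}, {"dx": 0, "dy": 0, "dz": 0, "yaw": 0}, {"dx": 0, "dy": 0, "dz": 0, "yaw": 0}])

```text
t: 8.15
eef_pos: [577.7, -337.6, 63.0]
tcp_rot: [3.141, 0.001, 1.908]
ft_force: [0.1, 0.7, -0.0]
opening: 0.631
grip_force: 0.0
```

Request:
arm_command(deltas=[{"dx": 0, "dy": 0, "dz": 0, "yaw": 0}, {"dx": 0, "dy": 0, "dz": 0, "yaw": 0}, {"dx": 0, "dy": 0, "dz": 0, "yaw": 0}, {"dx": 0, "dy": 0, "dz": 0, "yaw": 0}, {"dx": 0, "dy": 0, "dz": 0, "yaw": 0}, {"dx": 0, "dy": 0, "dz": 0, "yaw": 0}, {"dx": 0, "dy": 0, "dz": 0, "yaw": 0}, {"dx": 0, "dy": 0, "dz": 0, "yaw": 0}], gripper=0)

```text
t: 8.95
eef_pos: [577.3, -337.4, 62.1]
tcp_rot: [3.142, 0.0, 1.908]
ft_force: [0.2, -0.9, -0.3]
opening: 0.101
grip_force: 30.0
```

Request:
arm_command(deltas=[{"dx": 0, "dy": 0, "dz": 0.01, "yaw": 0}, {"dx": 0, "dy": 0, "dz": 0.015, "yaw": 0}, {"dx": 0, "dy": 0, "dz": 0.02, "yaw": 0}, {"dx": 0, "dy": 0, "dz": 0.03, "yaw": 0}, {"dx": 0, "dy": 0, "dz": 0.03, "yaw": 0}, {"dx": 0, "dy": 0, "dz": 0.03, "yaw": 0}, {"dx": -0.003, "dy": 0.025, "dz": 0, "yaw": 5}, {"dx": -0.003, "dy": 0.025, "dz": 0, "yaw": 5}, {"dx": -0.003, "dy": 0.025, "dz": 0, "yaw": 5}, {"dx": -0.003, "dy": 0.025, "dz": 0, "yaw": 5}, {"dx": -0.003, "dy": 0.025, "dz": 0, "yaw": 5}, {"dx": -0.003, "dy": 0.025, "dz": 0, "yaw": 5}, {"dx": -0.003, "dy": 0.025, "dz": 0, "yaw": 5}, {"dx": -0.003, "dy": 0.025, "dz": 0, "yaw": 5}, {"dx": -0.003, "dy": 0.025, "dz": 0, "yaw": 5}, {"dx": -0.003, "dy": 0.025, "dz": 0, "yaw": 5}, {"dx": -0.003, "dy": 0.025, "dz": 0, "yaw": 5}, {"dx": -0.006, "dy": 0.025, "dz": 0, "yaw": 6.3}, {"dx": 0, "dy": 0, "dz": 0, "yaw": 0}, {"dx": 0, "dy": 0, "dz": 0, "yaw": 0}])

```text
t: 10.95
eef_pos: [538.6, -37.3, 198.3]
tcp_rot: [-3.141, 0.002, 2.978]
ft_force: [0.2, -0.8, -0.7]
opening: 0.104
grip_force: 30.0
```

Request:
arm_command(deltas=[{"dx": 0, "dy": 0, "dz": 0, "yaw": 0}, {"dx": 0, "dy": 0, "dz": 0, "yaw": 0}])

```text
t: 11.15
eef_pos: [538.6, -38.2, 197.4]
tcp_rot: [3.142, 0.0, 2.976]
ft_force: [0.1, 0.3, -0.8]
opening: 0.107
grip_force: 30.0
```

```bash
python3 - <<'E'
from h import *
c=read_camera("wrist"); np.savez("pics/w3.npz",**c); s=state(); print(s["eef_pos"],s["tcp_rot"],s["opening"])
cr=c["color"][100:290,160:350,::-1]; o=[cv2.resize(cr,(400,400),interpolation=cv2.INTER_CUBIC)]
for n in("scene","side"):
    d=read_camera(n); np.savez(f"pics/{n}3.npz",**d); l=np.linalg.inv(np.array(d["extrinsics"]))@np.array([538,-37,120,1]); u=int(d["cx"]-d["fx"]*l[0]/l[2]); v=int(d["cy"]+d["fy"]*l[1]/l[2])
    o.append(cv2.resize(d["color"][v-45:v+45,u-45:u+45,::-1],(200,200),interpolation=cv2.INTER_CUBIC))
cv2.imwrite("pics/w3.png",np.hstack([o[0],np.vstack(o[1:])]))
V=c["color"].max(2); R_,G,B=[c["color"][...,i].astype(int) for i in range(3)]
top=np.zeros(V.shape,np.uint8); top[130:260,220:300]=((V>136)&(R_-B>60)&(G>0.68*R_))[130:260,220:300]
k,lab,st,cen=cv2.connectedComponentsWithStats(top); print(st[1:][st[1:,4]>30])
E
```

```text
[538.50467383 -38.15263189 197.28464139] [3.14153760e+00 2.21539519e-04 2.97640280e+00] 0.10327010692139953
[[245 182  29  28 549]]
```

View pics/w3.png

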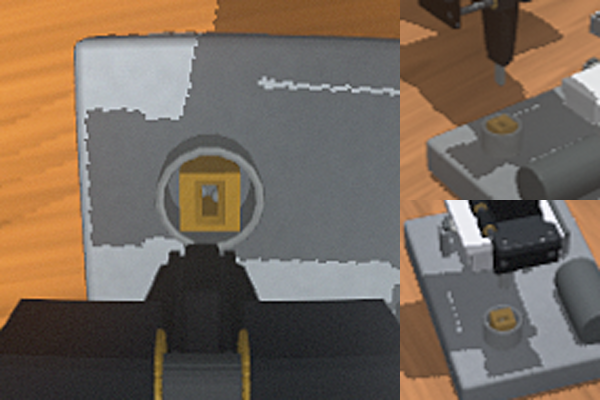

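```bash
python3 - <<'E'
from h import *
c=dict(np.load("pics/w3.npz"))
def px(p):
    l=np.linalg.inv(np.array(c["extrinsics"]))@np.append(p,1); x,y,z=l[0],-l[1],-l[2]; r=np.hypot(x,y); t=np.arctan2(r,z); return np.round([c["cx"]+c["fx"]*t*x/r,c["cy"]+c["fy"]*t*y/r],1)
for p in((538.5,-38.1,145),(538.5,-38.1,178),(538.5,-38.1,197),(538.5,-37,91)): print(p,px(p))
V=c["color"].max(2); R_,G,B=[c["color"][...,i].astype(int) for i in range(3)]
m=(V>136)&(R_-B>60)&(G>0.68*R_); a=np.zeros_like(m); a[180:212,243:276]=m[180:212,243:276]; wrect(c,a,91,"plug top")
h=np.zeros(V.shape,np.uint8); cv2.fillConvexPoly(h,cv2.convexHull(np.argwhere(a)[:,::-1].astype(np.int32)),1); h=cv2.erode(h,np.ones((3,3)))>0; wrect(c,h&~a,91,"mouth")
for n in("scene","side"):
    d=dict(np.load(f"pics/{n}3.npz")); P=pts(d); C=d["color"].astype(int)
    m=(np.hypot(P[...,0]-538.5,P[...,1]+38)<25)&(P[...,2]>135)&(P[...,2]<172); q=P[m]; print(n,"blade",m.sum(),np.round(np.median(q,0),1) if len(q) else "",np.round(q.min(0),1),np.round(q.max(0),1))
    m=(np.hypot(P[...,0]-538.5,P[...,1]+38)<30)&(abs(P[...,2]-91)<2.5)&(C[...,0]-C[...,2]>50); q=P[m][:,:2].astype(np.float32); print(n,"plug",len(q),cv2.minAreaRect(q))
E
```

```text
(538.5, -38.1, 145) [254.7 218.2]
(538.5, -38.1, 178) [254.6 236.9]
(538.5, -38.1, 197) [254.5 250.7]
(538.5, -37, 91) [256.  196.7]
plug top 555 rect [538.  -34.1] [25.5 25.4] 80.5 mean [538.4 -34.4] axis deg 76.8
mouth 229 rect [538.4 -33.8] [11.7 18.9] 81.1 mean [537.2 -32.8] axis deg 3.8
scene blade 39 [540.7 -39.7 159.8] [530.8 -42.5 148.9] [545.6 -34.9 171.6]
scene plug 49 ((537.3740234375, -37.035247802734375), (25.212312698364258, 27.48814582824707), 86.95252990722656)
side blade 32 [539.5 -39.5 160. ] [532.9 -43.1 147.2] [545.7 -35.8 170. ]
side plug 55 ((539.1265869140625, -35.125946044921875), (29.07990074157715, 25.24652671813965), 78.54861450195312)
```

Request:
arm_command(deltas=[{"dx": 0, "dy": 0.0015, "dz": -0.01, "yaw": 0}, {"dx": 0, "dy": 0, "dz": -0.015, "yaw": 0}, {"dx": 0, "dy": 0, "dz": -0.015, "yaw": 0}, {"dx": 0, "dy": 0, "dz": -0.008, "yaw": 0}, {"dx": 0, "dy": 0, "dz": 0, "yaw": 0}, {"dx": 0, "dy": 0, "dz": 0, "yaw": 0}])

```text
t: 11.9
eef_pos: [538.5, -35.9, 149.2]
tcp_rot: [3.141, -0.0, 2.978]
ft_force: [0.9, -0.8, -1.0]
opening: 0.104
grip_force: 30.0
```

Request:
arm_command(deltas=[{"dx": 0, "dy": 0, "dz": -0.002, "yaw": 0}, {"dx": 0, "dy": 0, "dz": -0.002, "yaw": 0}, {"dx": 0, "dy": 0, "dz": -0.002, "yaw": 0}, {"dx": 0, "dy": 0, "dz": 0, "yaw": 0}])

```text
t: 12.3
eef_pos: [538.3, -35.9, 143.1]
tcp_rot: [3.141, -0.0, 2.978]
ft_force: [-0.3, 0.6, 0.0]
opening: 0.102
grip_force: 30.0
```

Request:
arm_command(deltas=[{"dx": 0, "dy": 0, "dz": -0.001, "yaw": 0}, {"dx": 0, "dy": 0, "dz": -0.001, "yaw": 0}, {"dx": 0, "dy": 0, "dz": 0, "yaw": 0}])

```text
t: 12.6
eef_pos: [538.3, -35.9, 141.1]
tcp_rot: [3.141, -0.0, 2.978]
ft_force: [0.2, 0.2, -0.4]
opening: 0.104
grip_force: 30.0
```

Request:
arm_command(deltas=[{"dx": 0, "dy": 0, "dz": -0.001, "yaw": 0}, {"dx": 0, "dy": 0, "dz": -0.001, "yaw": 0}, {"dx": 0, "dy": 0, "dz": 0, "yaw": 0}])

```text
t: 12.9
eef_pos: [538.3, -35.8, 139.0]
tcp_rot: [3.141, -0.0, 2.978]
ft_force: [0.6, 0.4, -1.0]
opening: 0.103
grip_force: 30.0
```

Request:
arm_command(deltas=[{"dx": 0, "dy": 0, "dz": -0.001, "yaw": 0}, {"dx": 0, "dy": 0, "dz": -0.001, "yaw": 0}, {"dx": 0, "dy": 0, "dz": 0, "yaw": 0}])

```text
t: 13.2
eef_pos: [538.3, -35.9, 137.0]
tcp_rot: [3.141, -0.0, 2.978]
ft_force: [0.0, 1.1, -0.9]
opening: 0.105
grip_force: 30.0
```

Request:
arm_command(deltas=[{"dx": 0, "dy": 0, "dz": -0.001, "yaw": 0}, {"dx": 0, "dy": 0, "dz": -0.001, "yaw": 0}, {"dx": 0, "dy": 0, "dz": 0, "yaw": 0}])

```text
t: 13.5
eef_pos: [538.4, -35.9, 135.0]
tcp_rot: [3.141, -0.0, 2.978]
ft_force: [1.0, 2.0, -0.9]
opening: 0.104
grip_force: 30.0
```

Request:
arm_command(deltas=[{"dx": 0, "dy": 0.0003, "dz": -0.001, "yaw": 0}, {"dx": 0, "dy": 0, "dz": -0.001, "yaw": 0}, {"dx": 0, "dy": 0, "dz": 0, "yaw": 0}])

```text
t: 13.8
eef_pos: [538.2, -35.7, 133.0]
tcp_rot: [-3.142, -0.0, 2.978]
ft_force: [0.6, 0.0, -1.1]
opening: 0.103
grip_force: 30.0
```

Request:
arm_command(deltas=[{"dx": 0, "dy": 0, "dz": -0.001, "yaw": 0}, {"dx": 0, "dy": 0, "dz": -0.001, "yaw": 0}, {"dx": 0, "dy": 0, "dz": 0, "yaw": 0}])

```text
t: 14.1
eef_pos: [538.4, -35.8, 131.2]
tcp_rot: [-3.141, 0.0, 2.978]
ft_force: [0.4, -1.5, 1.2]
opening: 0.106
grip_force: 30.0
```

Request:
arm_command(deltas=[{"dx": 0, "dy": 0, "dz": -0.001, "yaw": 0}, {"dx": 0, "dy": 0, "dz": 0, "yaw": 0}])

```text
t: 14.3
eef_pos: [538.5, -35.8, 130.3]
tcp_rot: [-3.141, 0.001, 2.978]
ft_force: [0.5, -0.7, 1.2]
opening: 0.099
grip_force: 30.0
```

Request:
arm_command(deltas=[{"dx": 0, "dy": 0.0007, "dz": -0.0005, "yaw": 0}, {"dx": 0, "dy": -0.0014, "dz": -0.0005, "yaw": 0}, {"dx": 0, "dy": 0.0014, "dz": -0.0005, "yaw": 0}, {"dx": 0, "dy": -0.0007, "dz": -0.0005, "yaw": 0}])

```text
t: 14.7
eef_pos: [538.2, -35.5, 128.0]
tcp_rot: [3.142, -0.0, 2.978]
ft_force: [0.2, 0.4, -0.1]
opening: 0.104
grip_force: 30.0
```

Request:
arm_command(deltas=[{"dx": 0, "dy": 0.0007, "dz": -0.0005, "yaw": 0}, {"dx": 0, "dy": -0.0014, "dz": -0.0005, "yaw": 0}, {"dx": 0, "dy": 0.0014, "dz": -0.0005, "yaw": 0}, {"dx": 0, "dy": -0.0007, "dz": -0.0005, "yaw": 0}])

```text
t: 15.1
eef_pos: [538.3, -35.5, 126.0]
tcp_rot: [3.142, -0.0, 2.978]
ft_force: [0.2, -1.1, -0.3]
opening: 0.101
grip_force: 30.0
```

Request:
arm_command(deltas=[{"dx": 0, "dy": 0.0007, "dz": -0.0005, "yaw": 0}, {"dx": 0, "dy": -0.0014, "dz": -0.0005, "yaw": 0}, {"dx": 0, "dy": 0.0014, "dz": -0.0005, "yaw": 0}, {"dx": 0, "dy": -0.0007, "dz": -0.0005, "yaw": 0}])

```text
t: 15.5
eef_pos: [538.4, -35.4, 124.3]
tcp_rot: [3.141, 0.0, 2.978]
ft_force: [0.2, 2.1, 5.4]
opening: 0.105
grip_force: 30.0
```

Past the first pin. The second one is now in contact.

Request:
arm_command(deltas=[{"dx": 0, "dy": 0.0007, "dz": -0.0005, "yaw": 0}, {"dx": 0, "dy": -0.0014, "dz": -0.0005, "yaw": 0}, {"dx": 0, "dy": 0.0014, "dz": -0.0005, "yaw": 0}, {"dx": 0, "dy": -0.0007, "dz": -0.0005, "yaw": 0}])

```text
t: 15.9
eef_pos: [538.9, -35.3, 122.6]
tcp_rot: [3.141, 0.002, 2.978]
ft_force: [1.3, 5.5, 6.5]
opening: 0.103
grip_force: 30.0
```

Request:
arm_command(deltas=[{"dx": 0, "dy": 0.0007, "dz": -0.0005, "yaw": 0}, {"dx": 0, "dy": -0.0014, "dz": -0.0005, "yaw": 0}, {"dx": 0, "dy": 0.0014, "dz": -0.0005, "yaw": 0}, {"dx": 0, "dy": -0.0007, "dz": -0.0005, "yaw": 0}])

```text
t: 16.3
eef_pos: [538.4, -35.3, 120.2]
tcp_rot: [3.141, 0.0, 2.978]
ft_force: [2.4, 5.3, 2.9]
opening: 0.1
grip_force: 30.0
```

Request:
arm_command(deltas=[{"dx": 0, "dy": 0, "dz": -0.001, "yaw": 0}, {"dx": 0, "dy": 0, "dz": -0.001, "yaw": 0}, {"dx": 0, "dy": 0, "dz": -0.001, "yaw": 0}, {"dx": 0, "dy": 0, "dz": 0, "yaw": 0}])

```text
t: 16.7
eef_pos: [538.2, -35.4, 116.8]
tcp_rot: [3.141, -0.001, 2.978]
ft_force: [1.6, 4.9, -1.5]
opening: 0.1
grip_force: 30.0
```

Request:
arm_command(deltas=[{"dx": 0, "dy": 0.0004, "dz": -0.001, "yaw": 0}, {"dx": 0, "dy": 0, "dz": -0.001, "yaw": 0}, {"dx": 0, "dy": 0, "dz": 0, "yaw": 0}])

```text
t: 17.0
eef_pos: [538.2, -35.2, 114.8]
tcp_rot: [3.142, -0.0, 2.978]
ft_force: [1.4, 3.2, -1.9]
opening: 0.103
grip_force: 30.0
```

Request:
arm_command(deltas=[{"dx": 0, "dy": 0, "dz": -0.001, "yaw": 0}, {"dx": 0, "dy": 0, "dz": 0, "yaw": 0}])

```text
t: 17.2
eef_pos: [538.3, -35.2, 113.9]
tcp_rot: [3.141, -0.0, 2.978]
ft_force: [1.2, 3.0, -1.6]
opening: 0.102
grip_force: 30.0
```

Request:
arm_command(deltas=[{"dx": 0, "dy": 0, "dz": -0.001, "yaw": 0}, {"dx": 0, "dy": 0, "dz": 0, "yaw": 0}])

```text
t: 17.4
eef_pos: [538.3, -35.2, 113.1]
tcp_rot: [3.142, -0.0, 2.978]
ft_force: [0.5, 2.6, -1.4]
opening: 0.105
grip_force: 30.0
```

Request:
arm_command(deltas=[{"dx": 0, "dy": 0.0003, "dz": -0.001, "yaw": 0}, {"dx": 0, "dy": 0, "dz": 0, "yaw": 0}])

```text
t: 17.6
eef_pos: [538.4, -35.2, 112.9]
tcp_rot: [-3.141, 0.001, 2.978]
ft_force: [-2.1, 1.3, 11.5]
opening: 0.103
grip_force: 30.0
```

Request:
arm_command(deltas=[{"dx": 0, "dy": 0, "dz": -0.0007, "yaw": 0}, {"dx": 0, "dy": 0, "dz": 0, "yaw": 0}])

```text
t: 17.8
eef_pos: [538.4, -35.2, 112.9]
tcp_rot: [-3.141, 0.001, 2.978]
ft_force: [-4.7, 1.5, 18.7]
opening: 0.104
grip_force: 30.0
```

Request:
arm_command(deltas=[{"dx": 0, "dy": 0, "dz": -0.0005, "yaw": 0}, {"dx": 0, "dy": 0, "dz": 0, "yaw": 0}])

```text
t: 18.0
eef_pos: [538.5, -35.2, 112.9]
tcp_rot: [-3.141, 0.002, 2.978]
ft_force: [-6.0, 2.2, 25.0]
opening: 0.102
grip_force: 30.0
```

Request:
arm_command(deltas=[{"dx": 0, "dy": 0, "dz": 0.0013, "yaw": 0}, {"dx": 0, "dy": 0, "dz": 0, "yaw": 0}, {"dx": 0, "dy": 0, "dz": 0, "yaw": 0}, {"dx": 0, "dy": 0, "dz": 0, "yaw": 0}])

```text
t: 18.4
eef_pos: [538.4, -35.1, 112.9]
tcp_rot: [-3.141, 0.001, 2.978]
ft_force: [-2.4, 1.7, 12.4]
opening: 0.106
grip_force: 30.0
```

Request:
arm_command(deltas=[{"dx": 0, "dy": 0, "dz": 0, "yaw": -4}, {"dx": 0, "dy": 0, "dz": 0, "yaw": -4}, {"dx": 0, "dy": 0, "dz": 0, "yaw": -4}, {"dx": 0, "dy": 0, "dz": 0, "yaw": -4}, {"dx": 0, "dy": 0, "dz": 0, "yaw": -4}, {"dx": 0, "dy": 0, "dz": 0, "yaw": -4}, {"dx": 0, "dy": 0, "dz": 0, "yaw": -4}, {"dx": 0, "dy": 0, "dz": 0, "yaw": 0}])

```text
t: 19.2
eef_pos: [538.6, -35.1, 113.0]
tcp_rot: [3.141, 0.001, 2.487]
ft_force: [-0.9, 1.5, 11.3]
opening: 0.102
grip_force: 30.0
```

```bash
python3 -c "
from h import *
s=state();print(s['eef_pos'],s['tcp_rot'],s['ft_force'],s['moment'],s['joints'])"
```

```text
[538.63905751 -35.0773914  112.96320813] [3.14119419e+00 1.13613478e-03 2.48722869e+00] [-0.85396693  1.48942783 11.27228506] [0.38869039 0.19430371 0.05936097] [-1.87349049e-01  5.29834711e-01  1.89093512e+00 -2.36255268e-04
  7.19628969e-01 -1.10360406e+00]
```

Request:
arm_command(deltas=[{"dx": 0, "dy": 0, "dz": 0, "yaw": -4}, {"dx": 0, "dy": 0, "dz": 0, "yaw": -4}, {"dx": 0, "dy": 0, "dz": 0, "yaw": -4}, {"dx": 0, "dy": 0, "dz": 0, "yaw": -4}, {"dx": 0, "dy": 0, "dz": 0, "yaw": -4}, {"dx": 0, "dy": 0, "dz": 0, "yaw": -4}, {"dx": 0, "dy": 0, "dz": 0, "yaw": -4}, {"dx": 0, "dy": 0, "dz": 0, "yaw": -4}, {"dx": 0, "dy": 0, "dz": 0, "yaw": -4}, {"dx": 0, "dy": 0, "dz": 0, "yaw": -4}, {"dx": 0, "dy": 0, "dz": 0, "yaw": -4}, {"dx": 0, "dy": 0, "dz": 0, "yaw": -4}, {"dx": 0, "dy": 0, "dz": 0, "yaw": -4}, {"dx": 0, "dy": 0, "dz": 0, "yaw": -4}, {"dx": 0, "dy": 0, "dz": 0, "yaw": 0}])

```text
t: 20.7
eef_pos: [538.6, -35.1, 113.0]
tcp_rot: [3.14, 0.0, 1.51]
ft_force: [-1.6, 2.1, 11.0]
opening: 0.104
grip_force: 30.0
```

```bash
python3 -c "
from h import *
s=state();print(s['eef_pos'],s['tcp_rot'],s['ft_force'],s['moment'],s['joints'])"
```

```text
[538.61300997 -35.06833584 112.9790377 ] [3.14045181e+00 4.24029265e-04 1.50999014e+00] [-1.55233307  2.05481625 10.97038111] [0.32937817 0.3456616  0.10754618] [-1.87284376e-01  5.29788037e-01  1.89097348e+00 -4.19855749e-04
  7.19645961e-01 -1.26162847e-01]
```

Request:
arm_command(deltas=[{"dx": 0, "dy": 0, "dz": 0, "yaw": -2}, {"dx": 0, "dy": 0, "dz": 0, "yaw": -2}, {"dx": 0, "dy": 0, "dz": 0, "yaw": -2}, {"dx": 0, "dy": 0, "dz": 0, "yaw": -2}, {"dx": 0, "dy": 0, "dz": 0, "yaw": 0}, {"dx": 0, "dy": 0, "dz": 0, "yaw": 0}])

```text
t: 21.3
eef_pos: [538.6, -35.0, 113.0]
tcp_rot: [3.14, 0.0, 1.373]
ft_force: [-1.9, 2.1, 11.6]
opening: 0.103
grip_force: 30.0
```

```bash
python3 - <<'E'
from h import *
s=state();print(s['tcp_rot'],s['ft_force'],s['moment'],s['opening'])
c=read_camera("wrist"); d=read_camera("scene"); e=read_camera("side"); 
a=cv2.resize(c["color"],(512,384)); b=[]
for f in(d,e):
    l=np.linalg.inv(np.array(f["extrinsics"]))@np.array([555,10,110,1]); u=int(f["cx"]-f["fx"]*l[0]/l[2]); v=int(f["cy"]+f["fy"]*l[1]/l[2]); b.append(cv2.resize(f["color"][v-60:v+60,u-85:u+85],(280,192)))
cv2.imwrite("pics/end.png",np.hstack([a,np.vstack(b)])[...,::-1])
E
```

```text
[3.14042941e+00 2.56949689e-04 1.37273076e+00] [-1.86552571  2.11470541 11.61679811] [0.30075474 0.41634798 0.14986686] 0.10342709847323849
```

View pics/end.png

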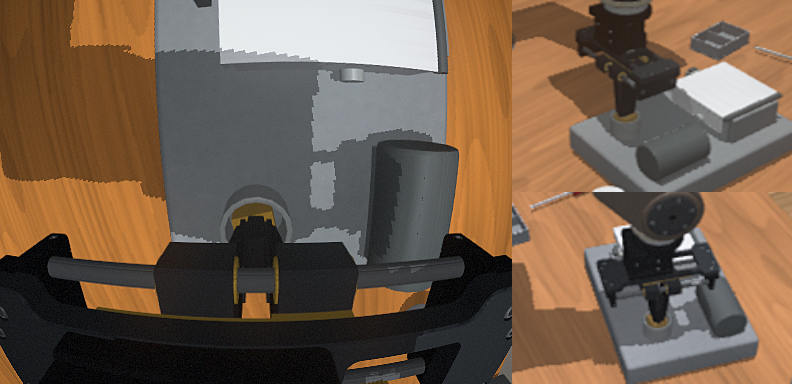

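The guard is shut and clear of the gripper. The key is seated at (255,220) in the wrist view, and the plug has turned with it. I'll turn a little further, onto the stop.

Request:
arm_command(deltas=[{"dx": 0, "dy": 0, "dz": 0, "yaw": -1}, {"dx": 0, "dy": 0, "dz": 0, "yaw": -1}, {"dx": 0, "dy": 0, "dz": 0, "yaw": -1}, {"dx": 0, "dy": 0, "dz": 0, "yaw": 0}, {"dx": 0, "dy": 0, "dz": 0, "yaw": 0}])

```text
t: 21.95
eef_pos: [538.6, -35.0, 113.0]
tcp_rot: [3.14, 0.0, 1.32]
ft_force: [-2.0, 3.1, 11.2]
opening: 0.103
grip_force: 30.0
```

```bash
python3 -c "
from h import *
s=state();print(s['tcp_rot'],s['ft_force'],s['moment'],s['opening'],s['grip_force'])"
```

```text
[3.14045113e+00 1.96909090e-04 1.32039439e+00] [-1.997971    3.06438833 11.17030898] [0.38266518 0.40119231 0.09098179] 0.10256204611024847 30.004334449768066
```

```bash
python3 -c "
from h import *
for i in range(8):
    c=read_camera('wrist'); print(np.round(state()['moment'],3),np.round(state()['ft_force'],1))
np.savez('pics/w5.npz',**c)
V=c['color'].max(2).astype(int);R,G,B=[c['color'][...,i].astype(int) for i in range(3)]
m=(R-B>60)&(G>.62*R)&(V>90); a=np.zeros_like(m); a[195:245,225:290]=m[195:245,225:290]; wrect(c,a,91,'brass visible')
o=c['color'][190:260,215:305,::-1]; cv2.imwrite('pics/end2.png',cv2.resize(o,(630,490),interpolation=cv2.INTER_CUBIC))"
```

```text
[0.372 0.402 0.174] [-1.7  2.6 12.1]
[0.324 0.377 0.095] [-1.8  1.4 12.4]
[0.335 0.389 0.108] [-1.5  2.8 11.9]
[0.375 0.38  0.067] [-1.7  2.9 11.3]
[0.374 0.426 0.156] [-2.2  2.3 10.9]
[0.349 0.414 0.145] [-1.8  1.9 11.3]
[0.345 0.362 0.092] [-1.4  1.7 11.6]
[0.337 0.345 0.129] [-1.2  1.8 11.3]
brass visible 205 rect [539.  -23.9] [ 9.6 26.2] 80.3 mean [539.9 -23.1] axis deg 174.9
```

View pics/end2.png

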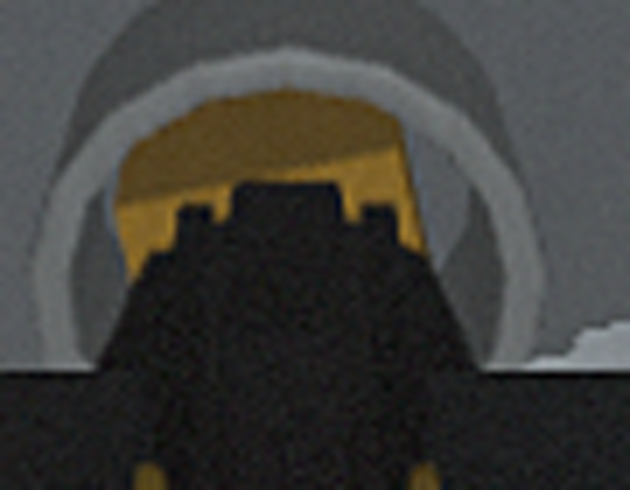

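The plug edge lags the tool by about 11.6°, which is the 0.2 rad of play. With the tool at 95°, the plug is at about 1.45 rad, its stop. Handing in.

```bash
python3 -c "
from cell import job_done; print(job_done())"
```

```text
the job is handed in; nothing more can be done
None
```

I handed the job in at about 22 s of the 64 s allowed. The guard is snapped shut, and the flat-headed key is fully home and held turned to its stop at about 1.45 rad; no verdict came back.

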